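# Free the stuck slide of the tube jig, bring it home and lock it

## Robot

A 7-joint arm with a two-finger parallel gripper is mounted at the origin on the work surface. World frame = base frame: x ahead of the robot, y to its left, z up, the work surface at z = 0. Lengths are in m, angles in rad, forces in N, time in s.
With the tool pointing down it reaches from about 0.35 to 0.9 m from the base axis. Payload 19.9 kg.
Tool frame: the origin (TCP) lies on the centre line of the jaws, within the pads' length; the fingertips stand 14 mm ahead of it and the grasp point (between the pads) lies 5 mm behind it; z points along the fingers, y is the direction in which the jaws open and shut (so a half turn about z gives the same grasp; the last joint's range is limited). The gripper opens to 94 mm and grips with 3 to 60 N. Pads are 16 mm wide; open, the fingers measure 119 mm over their backs; the gripper's body (75 mm by 177 mm) begins 78 mm behind the grasp point.
Start: joints at [1.067, 0.417, -0.01, 1.614, 0.005, 1.111, -0.053], TCP at [0.279, -0.559, 0.219] pointing down, gripper open.
Joint ranges: [-2.81, 2.81], [-0.39, 2.02], [-1.27, 1.25], [0.06, 2.57], [-1.19, 4.33], [0.19, 2], [-2.82, 2.82]. Speed limits (rad/s): [1.89, 1.89, 2.39, 2.39, 3.01, 3.01, 3.01].

## Interface

Orientations are given as [roll, pitch, yaw] about the fixed x, y, z axes, in that order (R = Rz(yaw) Ry(pitch) Rx(roll)).
In Python, from bench import goto, line_to, goto_joints, gripper_to, pause, solve_ik, read_state, snapshot, camera_params, PlanningError, finish_job gives the robot as it stands. The module is installed in compiled form; this text tells all that it offers. Calls block until the motion is done:
- goto(position, orientation): joint-space move of the TCP to a pose.
- line_to(position, rot=None, vel=0.15): straight line of the TCP; rot=None keeps the orientation; vel is the mean speed in m/s.
- goto_joints(angles): joint-space move.
- gripper_to(opening): finger opening in m; the grip force is fixed at half the most; returns when the fingers have stopped.
- pause(seconds).
- solve_ik(position, orientation): joint angles nearest the present ones, or None.
- read_state(): the state.
- snapshot(name): name is "scene" or "top" or "wrist"; returns (picture, depth): 480x640x3 uint8, blue, green, red; 480x640 float32, m along the optical axis (not along the pixel's ray), 0 where there is no reading.
- camera_params(name): a dict with "fx", "fy", "cx", "cy" (pixels), "eye" and "attitude" of the camera in the world. Camera axes: x right, y up, looking along -z (the intrinsics and any distortion apply to the point x, -y, -z); pixel columns grow to the right and rows downward; lengths in m; the calibration is good to about 2 mm. A picture is of the moment at which its call begins: read the wrist's pose just before it. camera_params takes no time and is no camera call; for the wrist camera it gives the pose at the moment of the call.
A pose or a line that the arm cannot do raises PlanningError and nothing moves.
- finish_job(): hands the job in, once; it reports no verdict.
The state is a dict: "time": time; "qpos": joint angles; "qvel": joint speeds; "joint_efforts": joint torques, N m; "position": TCP position; "tool_rot": TCP orientation; "contact_force": force on the tool from outside, world axes, zero at the start; "wrist_torque": the same for the moment, N m; "width": finger opening in m.
Only numpy, scipy, OpenCV 4.12 (cv2) and the standard library are available. Lean on these libraries where they do the work, as an engineer would, in place of code of your own. Each camera call takes 0.05 s, during which the arm holds its last target. There are 200 camera calls.

## Task

The slide of the tube jig on the bench is stuck: push it by its knob along the rail towards the hood until it breaks free, then run it on gently until it is fully home against the firm end stop hidden in the hood, without ramming the stop. With the slide home, swing its lock lever all the way over, away from the robot, leave the slide home and let go; leave the other things on the bench where they are.

Things in the scene. Friction and masses are not known exactly. Their poses are not given: they have to be found in the camera images.
- rail: The jig, fixed to the bench: green bed 440 mm long (y), 90 wide, top 30 mm up, on a 130 x 460 mm base plate. Origin: centre of its underside. +y runs along the rail, the way the slide must go, to the grey hood; +x across it, away from the robot. Turned up to 25 degrees either way.
- hood_mouth (a point): Centre of the hood's mouth, 55 mm above the bench, 65 mm to the +y side of the rail's origin. The hood is grey sheet, 90 mm wide, 85 mm high, 155 mm long. The stop in it is met after 60 to 120 mm of travel: a sprung pin (4 mm, 1.5 to 3 N), then a firm pad (6 N/mm); fully home is pin in over 2.5 mm. Over 25 N on it counts as ramming.
- carriage: The slide: aluminium block 80 mm across, 100 along the rail, 36 high; axes as the rail's. Origin: centre of its underside, 34 mm above the bench, at first 120 mm to the -y side of the rail's origin. Moves only along the rail. Stuck at first: gives way at 11 to 22 N (unknown) within the first 9 mm, then slides under 5 to 10 N; stays where left.
- tongue_tip (a point): Front end of the slide's steel tongue, 30 mm wide and 20 mm high, which reaches 120 mm ahead of the block's front face and runs into the hood.
- knob_top (a point): Centre of the top of the slide's knob: an upright dark steel post 24 mm across and 50 mm tall on the slide, 30 mm to the -y side of the slide's centre; its top is 120 mm above the bench. Good for pushing at or for gripping from above.
- lock_lever (a joint): Angle of the lock lever on top of the slide, rad: 0 leaning 0.6 rad from upright towards the robot (the rail's -x), unlocked; 1.2 leaning 0.6 rad to the far side (+x), its end, locked. Stays where it is left; about 1 N at the tip turns it.
- lever_tip (a point): Centre of the black ball, 18 mm across, at the end of the lock lever. The lever is a 10 mm rod, 60 mm from pivot to ball, that swings across the rail about a pivot 48 mm above the slide's underside (82 mm above the bench), 30 mm to the +y side of the slide's centre.
- wrench: Steel wrench, 180 mm, lying in front of the jig; not to be disturbed. Origin: centre of its underside.
- screwdriver: Black-handled screwdriver, 200 mm, lying behind the jig; not to be disturbed. Origin: centre of its underside.
- oil_bottle: White bottle, 52 mm across, 130 mm tall, standing before the hood; not to be disturbed. Origin: centre of its underside.
- bolt_jar: Jar with a steel cap, 60 mm across, 70 mm tall, standing behind the jig; not to be disturbed. Origin: centre of its underside.
- pipe_offcut: Short steel pipe standing on end, 48 mm across, 70 mm tall, behind the hood; not to be disturbed. Origin: centre of its underside.
- tape_case: Yellow tape-measure case, 70 x 40 x 65 mm, in front of the jig's rear end; not to be disturbed. Origin: centre of its underside.
- collar: Flat brass ring, 56 mm across, 20 mm high, behind the jig's rear end; not to be disturbed. Origin: centre of its underside.

How it is judged:
By the outcome, as a careful person would: the job done as asked, in the order asked, and still so for the second after the job is handed in, with the robot touching nothing.
It also fails if it takes over 72 s, if anything falls off the work surface, if the arm or the gripper's body presses on something with over 40 N, if the wrist force passes 120 N, or if a joint passes its speed limit or range.

## Working session

There is one attempt and no reset: what is moved stays moved. The work goes in short steps, each a Python script; the robot and the scene stay as the last script left them, time stands still between calls to the robot, and variables do not carry over. Pictures are saved under pics/ and viewed, about 8 in all and at most 12, crops included, and the job is handed in when it is done.

```bash
mkdir -p pics
cat > h.py <<'E'
import numpy as np, cv2
from bench import *
from scipy.spatial.transform import Rotation as Ro
def att(p):
    a=np.array(p["attitude"],float)
    if a.shape==(3,3): return a
    return Ro.from_euler('xyz',a).as_matrix() if a.size==3 else Ro.from_quat(a).as_matrix()
def pix(p,d,u,v):
    z=float(np.median(d[v-1:v+2,u-1:u+2])); return np.array(p["eye"])+att(p)@np.array([(u-p["cx"])/p["fx"]*z,-(v-p["cy"])/p["fy"]*z,-z])
E
python3 - <<'E'
from h import *
for n in("scene","top"):
    p=camera_params(n);im,d=snapshot(n);print(p);cv2.imwrite(f"pics/{n}0.png",im);np.save(f"{n}0.npy",d)
s=read_state();print(s)
E
```

```text
{'fx': 538.0065309119528, 'fy': 538.0065309119528, 'cx': 320.5953661751071, 'cy': 241.0729334473827, 'eye': array([ 0.9539084 , -0.3323576 ,  0.94678331]), 'attitude': array([ 0.5415281 , -0.00631809,  0.83626778])}
{'fx': 500.25142576646573, 'fy': 500.25142576646573, 'cx': 327.1885631504874, 'cy': 242.81213968722892, 'eye': array([ 0.47816078, -0.01451444,  0.98513865]), 'attitude': array([ 0.13243545,  0.02542167, -1.59658059])}
{'time': 0.1, 'qpos': array([ 1.06650054,  0.41790507, -0.01030443,  1.61408833,  0.00470995,
        1.11070332, -0.05300263]), 'qvel': array([ 0.00116774, -0.00018574,  0.00025586, -0.00088156, -0.00095877,
       -0.00031009,  0.00155282]), 'joint_efforts': array([ 1.68992428e-03, -8.52580261e+01,  6.40003122e-01, -4.26694107e+01,
       -4.88716329e-02,  1.64262811e-02,  5.93810978e-05]), 'position': array([ 0.27888172, -0.55897907,  0.21890436]), 'tool_rot': array([-3.14051605e+00,  9.31168528e-05,  4.62806815e-01]), 'contact_force': array([-0.28227064,  0.31282347, -0.12488652]), 'wrist_torque': array([-0.01178125, -0.00143259,  0.05241301]), 'width': 0.09403613236058861}
```

View pics/top0.png

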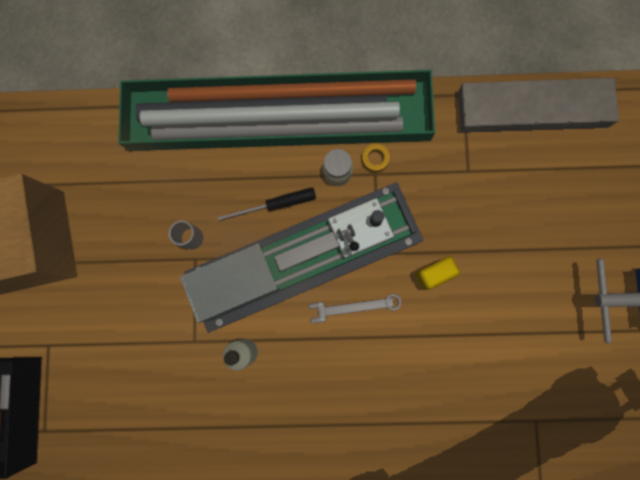

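View pics/scene0.png

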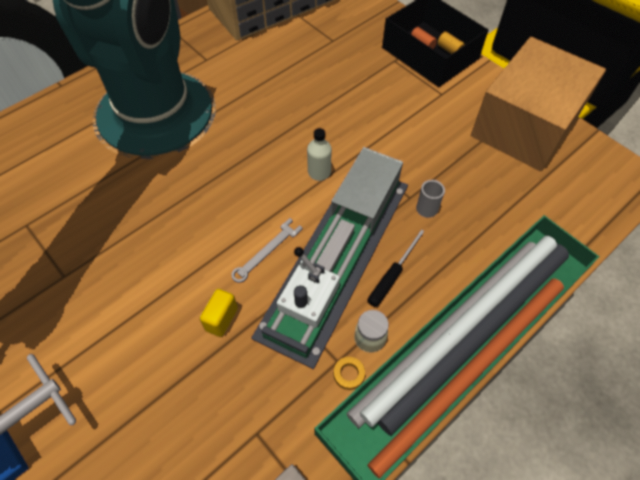

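The top view shows the knob at about (376,217), the lever ball at (354,246) and the hood at lower left. I'll enlarge the jig and localise it.

Run:
```python
from h import *
im=cv2.imread("pics/top0.png")
cv2.imwrite("pics/crop1.png",cv2.resize(im[170:340,170:430],None,fx=3,fy=3,interpolation=cv2.INTER_CUBIC))
p=camera_params("top");d=np.load("top0.npy")
for n,u,v in[("knob",376,216),("ball",354,246),("hood",230,283),("bench",450,330),("block",345,215),("block2",385,237),("bottle",233,358),("pipe",183,228),("jar",338,158),("tape",438,272)]:
    print(n,pix(p,d,u,v).round(4))
```

```text
knob [ 0.6392 -0.0824  0.1185]
ball [ 0.5847 -0.0415  0.1383]
hood [0.5308 0.1833 0.0817]
bench [ 0.4333 -0.226  -0.0023]
block [ 0.6521 -0.0289  0.0687]
block2 [ 0.6085 -0.1013  0.0691]
bottle [0.4017 0.1681 0.1281]
pipe [0.6453 0.2904 0.0184]
jar [ 0.7616 -0.019   0.0698]
tape [ 0.5416 -0.196   0.0641]
```

View pics/crop1.png

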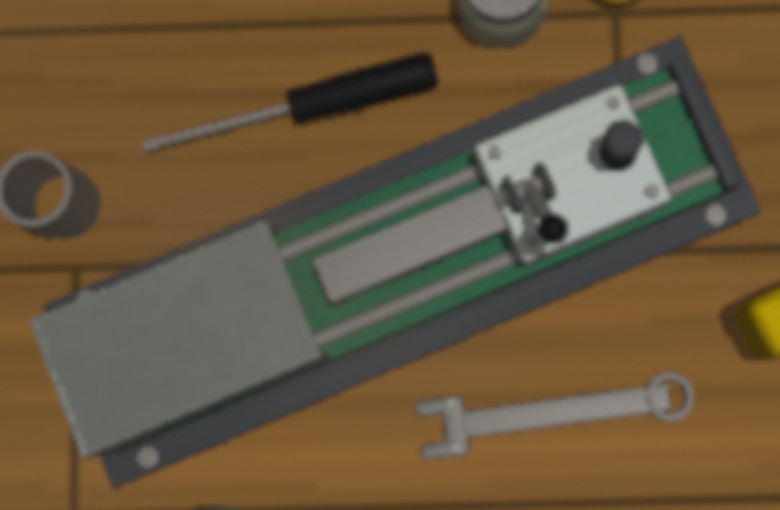

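The crop shows block corners (475,146), (622,86), (669,196), (524,262), hood corners (32,320), (268,222), (322,355), (85,455), the knob top near (622,140) and the ball at (552,229).

Run:
```python
from h import *
p=camera_params("top");A=att(p);e=np.array(p["eye"])
def ray(c,z):
    u,v=np.array(c)/3+170-1/3
    r=A@np.array([(u-p["cx"])/p["fx"],-(v-p["cy"])/p["fy"],-1]);return e+r*(z-e[2])/r[2]
B=[ray(c,.070) for c in[(475,146),(622,86),(669,196),(524,262)]]
H=[ray(c,.085) for c in[(32,320),(268,222),(322,355),(85,455)]]
for Q,n in((B,'block'),(H,'hood')):
    Q=np.array(Q); d1=Q[0]-Q[1];d2=Q[3]-Q[2];print(n,Q.mean(0).round(4),[np.linalg.norm(Q[i]-Q[(i+1)%4]).round(4) for i in range(4)],[np.degrees(np.arctan2(-d[0],d[1])).round(2) for d in(d1,d2)])
b=np.mean(B,0);h=np.mean(H,0);d=h-b;print('axis',np.degrees(np.arctan2(-d[0],d[1])),np.linalg.norm(d[:2]))
k=ray((622,140),.12);print('knob',k.round(4),'ball',ray((552,229),.082+.06*np.cos(.6)).round(4))
th=np.arctan2(-d[0],d[1]);ey=np.array([-np.sin(th),np.cos(th)]);ex=np.array([np.cos(th),np.sin(th)])
print('pred knob from block',b[:2]-.03*ey,'ball',b[:2]+.03*ey-.06*np.sin(.6)*ex)
for yaw in(th,th+np.pi/2,th-np.pi/2,th+np.pi):print(yaw,solve_ik([*k[:2],.12],[np.pi,0,yaw]),solve_ik([*(k[:2]+.12*ey),.12],[np.pi,0,yaw]))
```

```text
block [ 0.6283 -0.0568  0.07  ] [np.float64(0.0987), np.float64(0.0746), np.float64(0.098), np.float64(0.0783)] [np.float64(20.8), np.float64(22.95)]
hood [0.5322 0.1851 0.085 ] [np.float64(0.154), np.float64(0.0874), np.float64(0.153), np.float64(0.0879)] [np.float64(21.16), np.float64(21.34)]
axis 21.66390381720553 0.26030160894441695
knob [ 0.6382 -0.084   0.12  ] ball [ 0.5856 -0.0411  0.1315]
pred knob from block [ 0.63936958 -0.0846702 ] ball [ 0.58573435 -0.04141493]
0.37810645044560426 [ 0.28711755  0.56870203 -0.28166767  1.64007064  0.18390289  0.95892549
 -1.25115916] [ 0.21036638  0.50526897 -0.40222249  1.76733181  0.24092305  0.91762181
 -1.48690412]
1.9489027772405008 [ 0.51189672  0.62905578 -0.60632263  1.63164701  0.40705802  1.01009576
  0.15359193] [ 0.40776997  0.56512302 -0.67402496  1.76057096  0.41901552  0.96403856
 -0.05632468]
-1.1926898763492924 [ 0.0511383   0.55252479  0.04389845  1.64925397 -0.02851551  0.94043801
 -2.65816385] [-0.84389939  0.75128917  1.08132657  1.80292579 -0.75721921  1.06964385
 -2.24021257]
3.5196991040353973 [ 0.57072712  0.65535301 -0.69697043  1.62955155  0.4732196   1.03204806
  1.67679018] [ 0.45728897  0.58774158 -0.74625114  1.75896848  0.46984395  0.9817
  1.47537514]
```

```bash
cat >> h.py <<'E'
th=0.376; ey=np.array([-np.sin(th),np.cos(th),0]); ex=np.array([np.cos(th),np.sin(th),0])
K0=np.array([.6388,-.0843,0]); RPY=[np.pi,0,th]
def F(): return np.array(read_state()["contact_force"])
def S(): # TCP along-rail coordinate relative to K0
    return float((np.array(read_state()["position"])-K0)@ey)
E
python3 - <<'E'
from h import *
gripper_to(.05)
goto([*K0[:2],.20],RPY)
print('t',read_state()["time"],read_state()["position"])
line_to([*K0[:2],.10],vel=.08)
f0=F();gripper_to(.030);np.save("f0.npy",f0)
print('t',read_state()["time"],S(),f0,F(),read_state()["width"])
im,_=snapshot("top");cv2.imwrite("pics/grip.png",cv2.resize(im[150:330,230:470],None,fx=3,fy=3,interpolation=cv2.INTER_CUBIC))
E
```

```text
t 3.0583 [ 0.63864997 -0.08552217  0.19999481]
t 4.9833 -3.5797056363038656e-05 [ 0.59444423  0.30230091 -0.19776707] [-0.31534081 -0.6494237   0.38334086] 0.03023658129311541
```

Run:
```python
from h import *
p=camera_params("wrist");im,_=snapshot("wrist");cv2.imwrite("pics/wr1.png",im)
```

```text
(no output)
```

View pics/wr1.png

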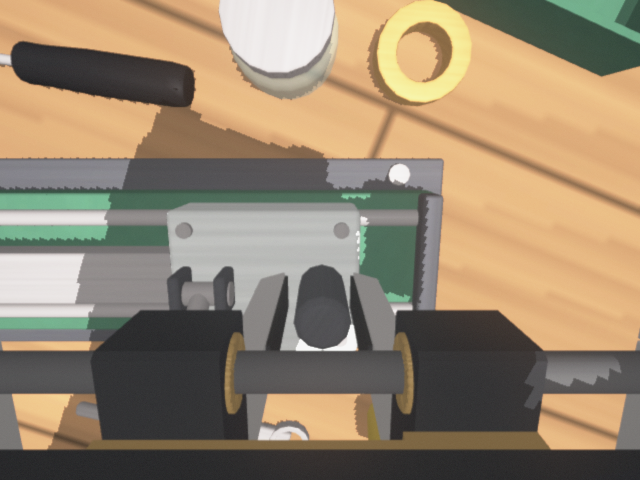

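The wrist view shows the knob at (322,310), caged between the fingers with gaps on both sides, and the rail parallel to the jaws. Next I'll push in small steps while logging the force.

Run:
```python
from h import *
f0=np.load("f0.npy")
t0=read_state()["time"];log=[];pk=0
for i in range(1,21):
    line_to([*(K0+.001*i*ey)[:2],.10],vel=.02)
    f=-(F()-f0)@ey; pk=max(pk,f); log.append((i,round(S()*1e3,2),round(f,1)))
    if f>45: break
    if pk>10 and f<pk-4 and i>6: break
print(log,read_state()["time"]-t0)
```

```text
[(1, 1.12, np.float64(0.2)), (2, 1.71, np.float64(2.2)), (3, 2.4, np.float64(4.8)), (4, 3.06, np.float64(6.9)), (5, 3.4, np.float64(10.0)), (6, 3.7, np.float64(13.4)), (7, 3.97, np.float64(18.1)), (8, 5.08, np.float64(17.4)), (9, 7.28, np.float64(9.0))] 2.25
```

Breakaway came at about 18 N, and the force has since dropped to about 9 N. I'll keep sliding gently and watch for the stop.

Run:
```python
from h import *
f0=np.load("f0.npy")
t0=read_state()["time"];log=[];fs=[]
def step(c,v):
    line_to([*(K0+.001*c*ey)[:2],.10],vel=v)
    f=-(F()-f0)@ey; log.append((c,round(S()*1e3,1),round(float(f),1))); return f
c=9;why='end'
while c<130:
    d=4 if c<55 else 1
    c+=d; f=step(c,.025 if d>1 else .02)
    if c>17:
        b=np.median(fs[-12:-3]) if len(fs)>8 else 9
        if f>b+6.5: why=f'stop b={b:.1f}';break
        if f<b+1.5 or len(fs)<9: fs.append(f)
print(log,why,read_state()["time"]-t0,read_state()["time"])
```

```text
[(13, 12.9, 2.8), (17, 16.8, 4.0), (21, 21.0, 4.5), (25, 25.0, 3.8), (29, 29.0, 3.8), (33, 33.0, 4.4), (37, 37.0, 3.8), (41, 41.1, 4.8), (45, 45.1, 4.3), (49, 49.1, 4.2), (53, 53.1, 3.7), (57, 57.1, 4.6), (58, 57.6, 6.5), (59, 58.4, 7.7), (60, 59.4, 8.0), (61, 60.4, 7.2), (62, 61.4, 7.6), (63, 62.4, 7.8), (64, 63.4, 6.9), (65, 64.4, 6.2), (66, 65.4, 7.7), (67, 66.4, 7.8), (68, 67.4, 7.7), (69, 68.4, 7.4), (70, 69.4, 7.7), (71, 70.4, 6.8), (72, 71.4, 7.6), (73, 72.4, 7.6), (74, 73.4, 7.7), (75, 74.4, 7.3), (76, 75.4, 7.3), (77, 76.4, 6.8), (78, 77.4, 7.2), (79, 78.4, 7.4), (80, 79.4, 7.9), (81, 80.4, 7.6), (82, 81.4, 6.7), (83, 82.4, 7.7), (84, 83.4, 8.3), (85, 84.4, 7.2), (86, 85.4, 8.3), (87, 86.4, 7.7), (88, 87.4, 6.4), (89, 88.4, 7.5), (90, 89.4, 7.2), (91, 90.4, 7.3), (92, 91.4, 7.2), (93, 92.4, 8.2), (94, 93.4, 7.3), (95, 94.4, 6.7), (96, 95.4, 7.5), (97, 96.4, 8.5), (98, 97.4, 7.5), (99, 98.4, 7.5), (100, 99.4, 7.8), (101, 100.4, 7.9), (102, 101.4, 7.0), (103, 102.4, 8.4), (104, 103.4, 7.8), (105, 104.4, 8.0), (106, 105.4, 7.6), (107, 106.4, 6.8), (108, 107.4, 6.8), (109, 108.4, 6.6), (110, 109.4, 7.1), (111, 110.4, 7.6), (112, 111.4, 6.9), (113, 112.4, 7.2), (114, 113.4, 7.6), (115, 114.4, 7.4), (116, 115.4, 6.3), (117, 116.4, 8.0), (118, 117.2, 8.1), (119, 118.1, 10.3), (120, 119.0, 10.2), (121, 120.0, 10.1), (122, 120.9, 9.4), (123, 121.6, 11.8)] stop b=4.3 20.2 27.5333
```

The pin shows at c=118 (force up 2.5 N) and the pad seems to begin at 123. I'll confirm with a few 0.5 mm steps. Then I'll open the jaws, lift away and look.

Run:
```python
from h import *
f0=np.load("f0.npy")
for c in np.arange(123.5,127,.5):
    line_to([*(K0+.001*c*ey)[:2],.10],vel=.02)
    f=-(F()-f0)@ey; print(c,round(S()*1e3,1),round(float(f),1))
    if f>15: break
s=S();np.save("s.npy",[s,c])
gripper_to(.05); print('open',F()-f0,S())
P=np.array(read_state()["position"]); line_to([P[0],P[1],.21],vel=.12)
im,_=snapshot("wrist");cv2.imwrite("pics/wr2.png",im)
# keep clear for the top view
im,d=snapshot("top");cv2.imwrite("pics/top2.png",cv2.resize(im[170:340,170:430],None,fx=3,fy=3,interpolation=cv2.INTER_CUBIC))
print(read_state()["time"])
```

```text
123.5 121.8 12.0
124.0 122.0 14.1
124.5 122.2 16.8
open [-0.44488253 -0.01495487  0.33989301] 0.12478087492543788
29.975
```

View pics/wr2.png

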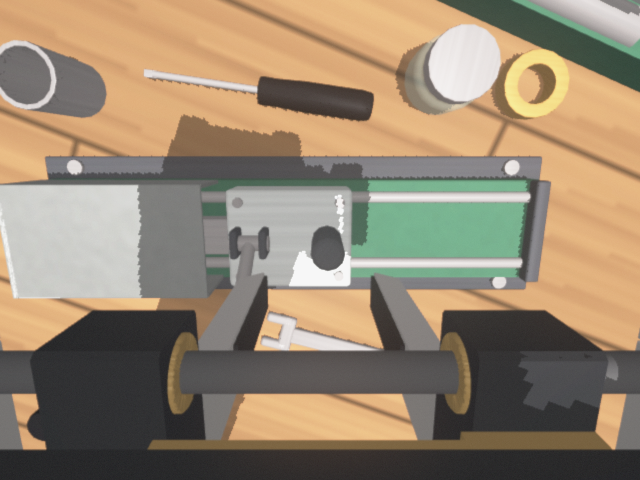

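The wrist view shows the block against the hood mouth, the knob at (327,247) and the lever at (245,255), still leaning to the near side. The pad is firm: 16.8 N total, of which about 10 N is friction and pin. Next is the lever.

Run:
```python
from h import *
gripper_to(0.0)
L=K0+.1795*ey
at=lambda x,z:[*(L+.001*x*ex)[:2],z]
line_to(at(-72,.21),vel=.12); line_to(at(-72,.136),vel=.1)
f0=F();log=[]
line_to(at(-54,.136),vel=.08)
x=-54
while x<28:
    x+=4 if x<6 else 1
    line_to(at(x,.136),vel=.05)
    f=F()-f0; log.append((x,round(float(-f@ex),1),round(float(-f@ey),1)))
    if -f@ex>7: break
print(log,((np.array(read_state()["position"])-L)@ex).round(4))
P=np.array(read_state()["position"])-.03*ex; line_to(P,vel=.1)
line_to([P[0],P[1],.23],vel=.12)
im,d=snapshot("wrist");cv2.imwrite("pics/wr3.png",im)
print(read_state()["time"])
```

```text
[(-50, 1.6, -0.4), (-46, 1.7, -0.9), (-42, 0.1, -1.2), (-38, 1.0, -0.2), (-34, 1.1, -0.1), (-30, 1.7, -1.3), (-26, 0.1, 0.0), (-22, 0.6, -0.6), (-18, 0.6, 0.4), (-14, 1.4, -0.9), (-10, 0.4, -0.6), (-6, 0.9, 0.6), (-2, 1.0, -0.7), (2, 0.5, 0.3), (6, 0.9, 0.4), (7, 1.7, 0.2), (8, 1.8, 0.1), (9, 1.5, 0.3), (10, 2.4, -0.3), (11, 3.7, 0.3), (12, 6.0, 0.1), (13, 9.6, -0.1)] 0.0118
39.95
```

View pics/wr3.png

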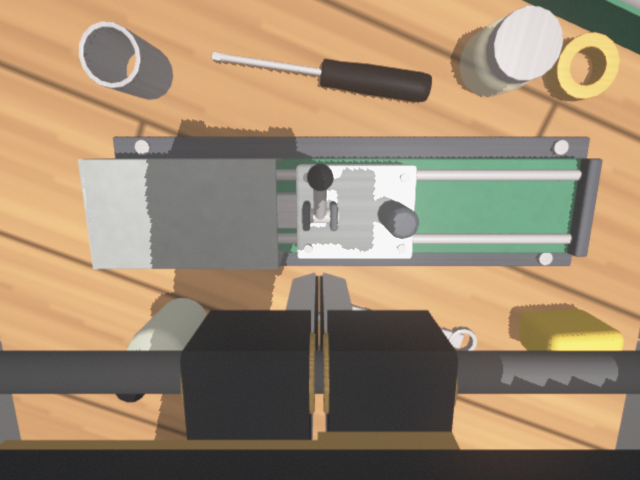

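The ball is at (320,177), beyond the pivot at (320,213), so the lever is over to the far side. The force also rose firmly at the end. I'll back away and measure from the top camera.

Run:
```python
from h import *
goto([.36,-.33,.25],RPY)
im,d=snapshot("top");c=im[170:340,170:430];cv2.imwrite("pics/top3.png",cv2.resize(c,None,fx=3,fy=3,interpolation=cv2.INTER_CUBIC));np.save("top3.npy",d)
print(read_state()["time"],F())
```

```text
41.65 [-0.93267659  0.1361413  -0.37667761]
```

View pics/top3.png

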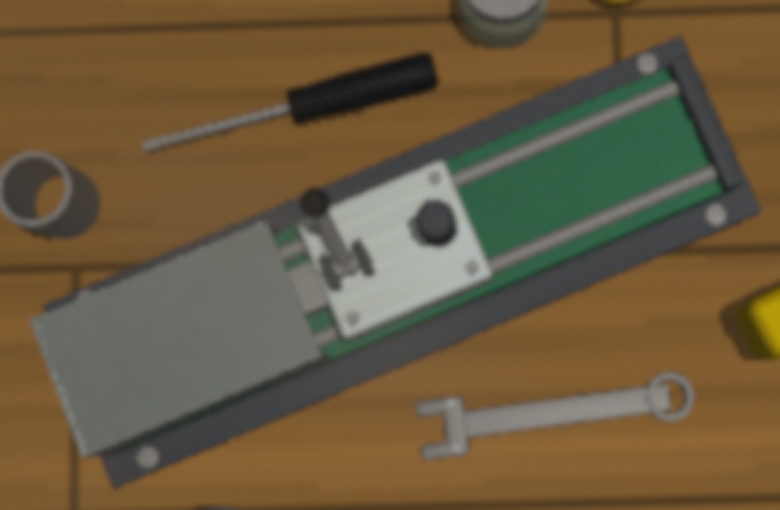

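The ball is at (315,203), the knob top at (436,217), and the other items look unmoved.

Run:
```python
from h import *
p=camera_params("top");A=att(p);e=np.array(p["eye"])
def ray(c,z):
    u,v=np.array(c)/3+170-1/3
    r=A@np.array([(u-p["cx"])/p["fx"],-(v-p["cy"])/p["fy"],-1]);return e+r*(z-e[2])/r[2]
k=ray((436,217),.12);k0=ray((622,140),.12);b=ray((315,203),.1315)
print('travel',(k-k0)@ey,(k-k0)@ex,'ball rel knob',(b-k)@ex,(b-k)@ey)
```

```text
travel 0.11760895466328873 0.0010434496442722826 ball rel knob 0.033371753568819176 0.06107593621119981
```

```bash
python3 -c "
from h import *
finish_job()"
```

```text
the job is handed in; nothing more can be done
```

The slide is home against its stop, the lock lever is fully over to the far side, and the job was handed in at about 42 s with the arm clear.

- **Push:** I pushed the slide by its knob, held loosely between the jaws. It broke free at about 18 N and then ran on at about 7–8 N in 1 mm steps towards the end.
- **Stop:** The sprung pin showed as a rise of about 2.5 N, followed 4 mm later by a steep rise on the firm pad. I stopped at 16.8 N total push, which is about 7 N on the pad.
- **Lever:** After opening the jaws and lifting off, I swung the lever across with the closed fingertips until the force rose firmly, to 9.6 N at its end. I saw no force along the rail while doing this.

**Last checks (top camera):**
- **Ball position:** it is 33.4 mm to the far side, against 33.9 mm expected when fully locked.
- **Slide travel:** about 118 mm by the camera. The push log also suggests about 118 mm, or 1–2 mm more depending on finger flex; I took that difference as measuring error.
- **Other items:** those in the final picture appeared unmoved. The bottle was out of that view, and I did not measure any of them.

No check failed. One flaw: the baseline force in my stop-detection code stayed too low (4.3 N, against a real 7.5 N). It only made the run stop early, and I completed the last part in 0.5 mm steps.

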